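# Set out a cover on the pass round the side plate

### The job

Set out the next order, taking the line from the side plate to the bell beyond it as straight ahead: stand the salt shaker midway between the centres of plate and bell, and the timer from in front of the garnish caddy level with it to its left, 3 cm clear of it, display towards your side. Set the empty dip cup in the middle of the plate, and take the lone cutlery roll and lay it to the right of the plate, pointing straight ahead, its middle level with the plate's, 3 cm clear of the rim. Do not disturb the brush or the pen.

Things in the scene. Friction and masses are not known exactly. Their poses are not given: they have to be found in the camera images.
- side_plate: White round porcelain side plate, 155 mm across, rim 17 mm high, flat middle of 60 mm diameter 7 mm above the table; fixed. Origin: centre of its underside, on the table. Its x axis points from the plate to the bell (straight ahead), its y axis to the left of that.
- order_bell: Service bell, chromed dome on a black foot, 85 mm across, 64 mm high, about 250 mm beyond the plate, on the left of the garnish caddy; fixed (not the other bell, far to the right of the caddy). Origin: centre of its underside.
- shaker_mid (a point): Salt shaker, upright: white body with a steel-coloured cap, 42 mm across, 84 mm tall; straight-sided up to 60 mm. Loose. Point: its centre, 42 mm above its underside; z up.
- timer_mid (a point): White kitchen timer in front of the garnish caddy (not the other one, at the right of the caddy), standing on its edge, a box 20 mm thick (its x), 64 mm wide (its y), 62 mm tall. Loose. Point: its centre, 31 mm up. The display is on the side that looks along its -x; z up.
- dip_cup_mid (a point): Empty white dip cup (ramekin), 65 mm across the rim, 37 mm tall, nearly straight sides, foot 54 mm across. Loose. Point: its centre, 18.5 mm above its underside; z up. (Another dip cup, filled with red sauce, at the right edge of the table, is not meant.)
- cutlery_roll_mid (a point): Cutlery rolled in a dark blue napkin with a paper band, lying down: 222 mm long (its y, fork tips included), 42 mm wide (its x), 38 mm high. Loose. Point: middle of the roll's length, 19 mm above the table; either end may point ahead. It lies by itself near the front edge of the table; the three rolls together far to the right are not meant.
- brush: Pastry brush with wooden handle lying near the left edge of the table, 196 mm long (its y), 37 mm wide, 23 mm high. Points away from the robot. Loose; not to be disturbed. Origin: middle of its length, on the table.
- pen: Slim felt pen lying in front of the garnish caddy, 130 mm long (its y), 13 mm thick. Loose; not to be disturbed. Origin: middle of its length, on the table.
Mind the look-alikes: they are no part of the job. What is meant by the part that bears shaker_mid is not purple, and is the larger of those in its own colour.

How it is judged:
At the end, for the whole second after the job is handed in: At rest: shaker upright, 14 mm from midway; timer upright left of it, 66-100 mm centre to centre, 20 mm from level, square to 0.25 rad, display to the plate side; cup level on the plate, 12 mm from centre; roll right of plate, centres 114-144 mm apart, 15 mm from level, along the line to 0.17 rad (x of shaker_mid in the frame of side_plate between 0.111 and 0.139 m and y of shaker_mid in the frame of side_plate between -0.014 and 0.014 m and height (world z) of shaker_mid between 0.036 and 0.048 m and angle between each of shaker_mid, timer_mid, dip_cup_mid's own z axis and vertical below 0.1 rad and x of timer_mid in the frame of side_plate between 0.105 and 0.145 m and y of timer_mid in the frame of side_plate above 0.04 m and horizontal distance between timer_mid and shaker_mid between 0.066 and 0.1 m and height (world z) of timer_mid between 0.025 and 0.037 m and angle between the x axis of timer_mid and the x axis of side_plate, either way round below 0.25 rad and x of side_plate in the frame of timer_mid below 0 m and horizontal distance between dip_cup_mid and side_plate below 0.012 m and height (world z) of dip_cup_mid between 0.02 and 0.034 m and x of cutlery_roll_mid in the frame of side_plate between -0.015 and 0.015 m and y of cutlery_roll_mid in the frame of side_plate between -0.144 and -0.114 m and height (world z) of cutlery_roll_mid between 0.012 and 0.027 m and angle between the y axis of cutlery_roll_mid and the x axis of side_plate, either way round below 0.17 rad and linear speed of each of shaker, dip_cup, timer, cutlery_roll below 0.02 m/s); the robot touches nothing.
It fails at once if the brush or the pen is disturbed (moved more than 25 mm) (distance of any of brush, pen from where it was at the start of the episode above 0.025 m).
It also fails if it takes over 109 s, if anything falls off the work surface, if the arm or the gripper's body presses on something with over 40 N, if the wrist force passes 120 N, or if a joint passes its speed limit or range.

### The arm

A 6-joint arm with a two-finger parallel gripper is mounted at the origin on a cart in front of the work surface, level with it; the furniture and walls round the work are solid. World frame = base frame: x ahead of the robot, y to its left, z up, the work surface at z = 0. Lengths are in m, angles in rad, forces in N, time in s.
With the tool pointing down it reaches from about 0.35 to 0.775 m from the base axis. Payload 7.3 kg.
Tool frame: the origin (TCP) lies midway between the tips of the shut fingers; the grasp point (between the pads) lies 19 mm behind it (robot.grip_depth is the z of the grasp point in the tool frame, in m); z points along the fingers, y is the line along which they close (so a half turn about z gives the same grasp; the last joint's range is limited). The gripper opens to 92 mm and grips with 3 to 60 N. Pads are 19 mm wide; open, the fingers measure 130 mm over their backs; the gripper's body (75 mm by 190 mm) begins 47 mm behind the grasp point.
Start: joints at [1.172, 0.342, 1.524, -0, 1.275, -0.146], TCP at [0.131, 0.508, 0.227] pointing down, gripper open.
Joint ranges: [-2.53, 2.53], [-0.77, 2.02], [0.04, 2.7], [-1, 4.14], [0.28, 2.66], [-3.11, 3.11]. Speed limits (rad/s): [2.57, 2.57, 3.14, 3.14, 3.14, 3.14].

### API

Orientations are given as [roll, pitch, yaw] about the fixed x, y, z axes, in that order (R = Rz(yaw) Ry(pitch) Rx(roll)).
In Python, from cell import robot, viewer gives the robot as it stands.
- The arm moves only by the tool step_arm, never from a script. Its argument "increments" is a list of rows, each an object with "delta_pos": the shift along the tool's x, y, z in cm, a list of three; "dr": the turn, a rotation vector about the tool's x, y, z in degrees, a list of three; "fingers": the closure, from -1 (fully open) to 1 (shut), so that 0 is half open. In form: [{"delta_pos": [tx, ty, tz], "dr": [wx, wy, wz], "fingers": fingers}, ...]. A call has exactly 5 rows; each row is the pose to reach, as a shift and turn from the pose commanded when the call began, along the tool's axes at that moment; what a row does not reach only later rows make up. A row lasts 1/8 s, in which the tool goes at most 62.5 mm and 10.7 degrees, less where a joint would pass 70% of its speed; a pose out of reach is approached as far as the arm can. A call with a gripper value outside its range is refused whole. The fingers move at their own pace and stop on an object; "newtons" is the grip in N (left out, the last holds). Time passes only in rows, so rows that repeat a pose let the fingers close, or fill a call up. It gives the time, the measured TCP pose, the force, the opening and the grip force at its end, in the units of the state.
- robot.observe(): the state, without advancing time (a new reading comes with each control period).
- viewer.read_camera(name): name is "side" or "top"; returns the picture (400x640x3 uint8, red, green, blue); there is no depth.
- viewer.camera_params(name): a dict with "K" (3x3 intrinsics, pixels), "T" (4x4, takes a point from camera to world coordinates). Camera axes: x right, y down, z forward; pixel columns grow to the right and rows downward; lengths in m; the calibration is good to about 2 mm. A picture is of the moment at which its call begins. camera_params takes no time and is no camera call.
- robot.hand_in(): hands the job in; it is judged then, once.
The state is a dict: "time": time; "qpos": joint angles; "qvel": joint speeds; "joint_efforts": joint torques, N m; "tool_pos": TCP position; "tool_rot": TCP orientation; "contact_force": force on the tool from outside, world axes, zero at the start; "torque": the same for the moment, N m; "opening": finger opening in m; "grip_force": force on a finger pad.
Only numpy, scipy, OpenCV 4.12 (cv2) and the standard library are available. Lean on these libraries where they do the work, as an engineer would, in place of code of your own. Each camera call takes 0.05 s, during which the arm holds its last target. There are 200 camera calls.

## Working session

There is one attempt and no reset: what is moved stays moved. The work goes in short steps, Python scripts to look and compute and a tool call to move; the robot and the scene stay as the last step left them, time stands still between calls to the robot, and variables do not carry over. Pictures are saved under pics/ and viewed, at most 14 in all, crops included, and the job is handed in when it is done.

Besides the shell and the picture viewer there is one more tool, called after ">>>" as name(argument=value, ...) on one line, values as JSON. step_arm: Moves the arm, as the interface text tells. Its arguments: {"type":"object","properties":{"increments":{"type":"array"},"newtons":{"type":"number"}},"required":["increments"]}

```bash
mkdir -p pics; ls; python3 - <<'E'
from cell import robot, viewer
import cv2
for n in("top","side"):
    im=viewer.read_camera(n); cv2.imwrite(f"pics/{n}0.png",cv2.resize(im[:,:,::-1],(800,500)))
    cv2.imwrite(f"{n}0_raw.png",im[:,:,::-1])
    p=viewer.camera_params(n); print(n,p["K"].round(1).tolist(),p["T"].round(3).tolist())
print(robot.observe())
E
```

```text
pics
top [[496.7, 0.0, 319.7], [0.0, 496.7, 197.8], [0.0, 0.0, 1.0]] [[0.001, -0.994, 0.111, 0.434], [-1.0, -0.002, -0.009, -0.075], [0.009, -0.111, -0.994, 1.419], [0.0, 0.0, 0.0, 1.0]]
side [[498.4, 0.0, 317.0], [0.0, 498.4, 193.7], [0.0, 0.0, 1.0]] [[0.99, -0.045, 0.133, 0.435], [-0.139, -0.404, 0.904, -1.212], [0.013, -0.913, -0.407, 0.57], [0.0, 0.0, 0.0, 1.0]]
{'time': 0.1, 'qpos': array([ 1.17203922e+00,  3.42618821e-01,  1.52491773e+00,  3.29507812e-05,
        1.27539917e+00, -1.46023275e-01]), 'qvel': array([ 0.0002639 , -0.00122355, -0.00210536, -0.00090859, -0.0010314 ,
       -0.00048609]), 'joint_efforts': array([ 9.80076184e-04, -4.32005453e+01, -2.44693655e+01,  7.18046352e-02,
        5.26025158e-02, -6.72931355e-05]), 'tool_pos': array([0.13111639, 0.50799168, 0.22613354]), 'tool_rot': array([-3.14026847e+00, -2.26597575e-04,  2.88884906e+00]), 'contact_force': array([0.07940197, 0.44711029, 0.23268429]), 'torque': array([-0.00816719, -0.00639484,  0.02275443]), 'grip_force': 0.0, 'opening': 0.09167771327790075}
```

View pics/top0.png

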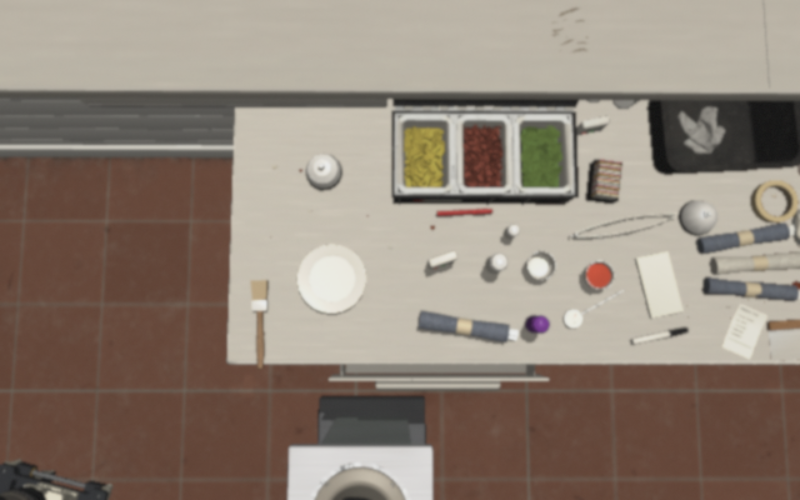

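View pics/side0.png

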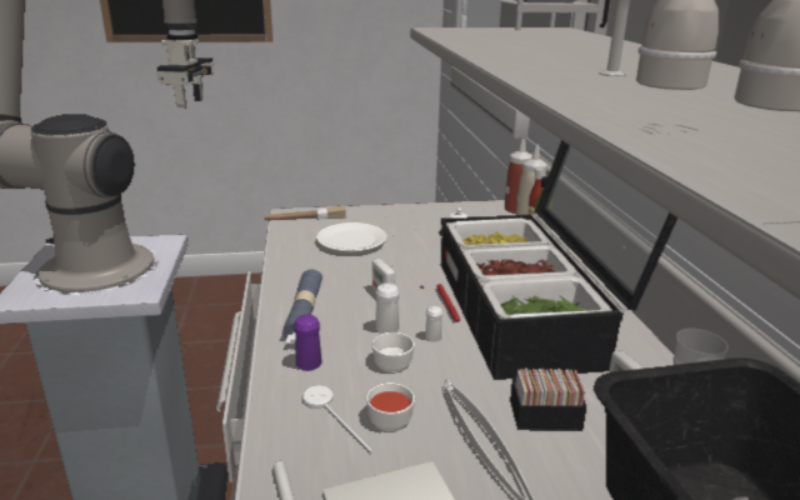

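The top view shows, in 800-wide pixels: plate (332,280), bell (324,171), timer (442,260), large shaker (498,264), empty cup (539,267), roll (468,327), pen (464,212) and brush (259,320). The side view shows the same layout. I'll zoom in next and try colour masks.

```bash
cat > h.py <<'E'
import numpy as np, cv2
from cell import robot, viewer
P={n:viewer.camera_params(n) for n in("top","side")}
def ray(n,u,v,z):
    K,T=P[n]["K"],P[n]["T"]
    d=T[:3,:3]@np.linalg.solve(K,[u,v,1.]); o=T[:3,3]
    return o+d*(z-o[2])/d[2]
def proj(n,p):
    K,T=P[n]["K"],P[n]["T"]
    q=K@(T[:3,:3].T@(np.asarray(p,float)-T[:3,3])); return q[:2]/q[2]
E
python3 - <<'E'
from h import *
t=cv2.imread("top0_raw.png"); s=cv2.imread("side0_raw.png")
a=cv2.resize(t[120:290,190:490],None,fx=2.66,fy=2.66,interpolation=cv2.INTER_CUBIC)
cv2.imwrite("pics/topc.png",a)
b=cv2.resize(s[150:310,210:390],None,fx=3.7,fy=3.7,interpolation=cv2.INTER_CUBIC)
cv2.imwrite("pics/sidec.png",b)
for nm,u,v,z in [("plate",332,280,.017),("bell",324,171,.03),("timer",442,260,.06),("shaker",498,264,.08),("cup",539,267,.037),("roll",468,327,.03),("pen",464,212,.006),("brush",259,322,.01)]:
    print(nm,ray("top",u*.8,v*.8,z).round(3))
E
```

```text
plate [0.516 0.064 0.017]
bell [0.764 0.084 0.03 ]
timer [ 0.558 -0.181  0.06 ]
shaker [ 0.548 -0.301  0.08 ]
cup [ 0.545 -0.4    0.037]
roll [ 0.411 -0.24   0.03 ]
pen [ 0.674 -0.237  0.006]
brush [0.422 0.228 0.01 ]
```

View pics/topc.png

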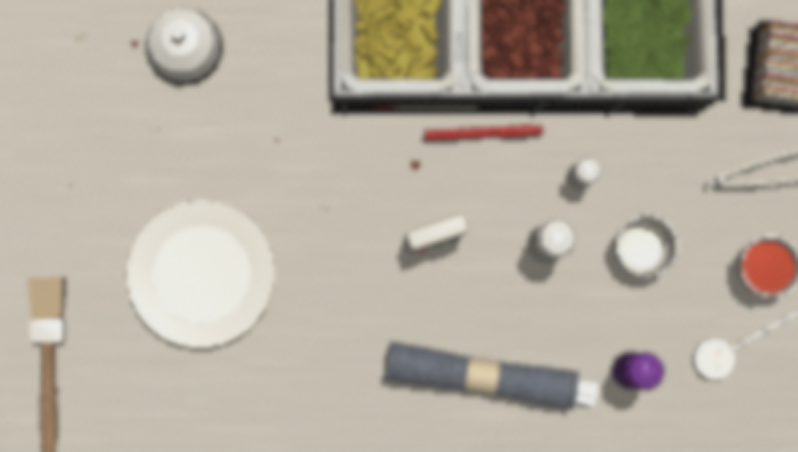

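View pics/sidec.png

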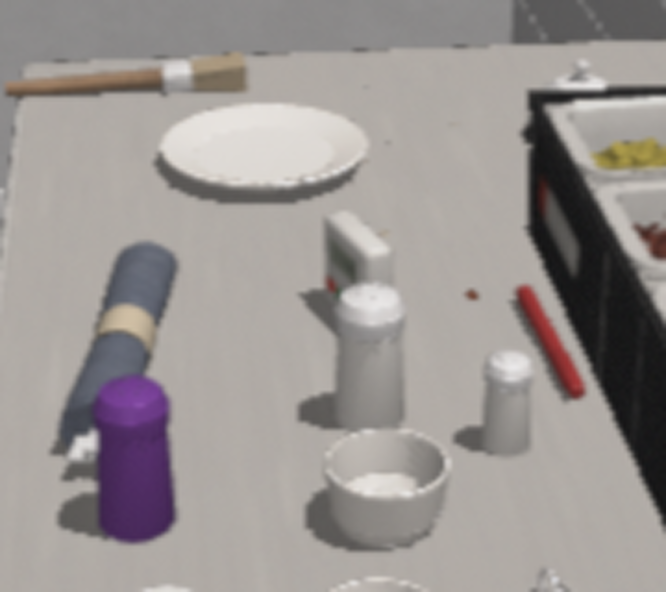

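The crops show the timer's display on its -x face, already towards the robot. The roll's fork tips point to -y. The purple shaker sits close to the fork tips.

```bash
python3 - <<'E'
from h import *
for n in("top","side"):
    im=cv2.imread(n+"0_raw.png"); g=im.min(2)
    for th in ((205,215,225) if n=="top" else (175,195,)):
        m=(g>th).astype(np.uint8)
        k,l,st,c=cv2.connectedComponentsWithStats(m)
        for i in range(1,k):
            x,y,w,h,a=st[i]
            if a>25 and w<100 and (190<x<490 and 120<y<290): 
                r=cv2.minAreaRect(np.argwhere(l==i)[:,::-1].astype(np.float32))
                print(n,th,st[i],c[i].round(1),np.round(r[0],1),np.round(r[1],1),round(r[2],1))
im=cv2.imread("top0_raw.png")
print("table",im[230,270],"timer",im[208,354],"plate",im[222,265],"shk",im[210,399])
b=im.astype(int)
m=((b[:,:,0]-b[:,:,2]>5)&(b.max(2)<140)).astype(np.uint8)
k,l,st,c=cv2.connectedComponentsWithStats(m)
for i in range(1,k):
    if st[i][4]>100 and 320<c[i][0]<480:
        r=cv2.minAreaRect(np.argwhere(l==i)[:,::-1].astype(np.float32)); print("blue",st[i],c[i].round(1),np.round(cv2.boxPoints(r),1).tolist())
E
```

```text
top 205 [251 125  15  15 146] [258.6 131.8] [258. 132.] [14. 14.] 90.0
top 205 [325 152  29   1  29] [339. 152.] [339. 152.] [28.  0.] 180.0
top 205 [374 152  29   1  29] [388. 152.] [388. 152.] [28.  0.] 180.0
top 205 [409 181   6   6  27] [411.2 183.1] [411.5 183.5] [5. 5.] 0.0
top 205 [ 238  196   54   54 2061] [263.7 224.1] [264.8 222.8] [51.6 52.3] 45.0
top 205 [346 202  18   9  74] [354.9 206. ] [354.5 206. ] [ 4.1 18.7] 71.6
top 205 [395 204  10  10  73] [399.5 208.3] [399.4 208.3] [8.9 8.5] 63.4
top 205 [423 207  15  14 171] [430.2 213.5] [430.  213.5] [13. 14.] 90.0
top 205 [202 240  11   7  71] [207.1 243.3] [207. 243.] [ 6. 10.] 90.0
top 205 [452 248  14  14 156] [458.5 254.4] [458.5 254.5] [13. 13.] 90.0
top 205 [408 263   7   9  48] [410.7 267. ] [410.6 267.1] [6.5 7.3] 14.0
top 215 [253 127  12  13  78] [259.3 132.1] [259.2 132.4] [11.6  9.8] 63.4
top 215 [352 203  12   5  30] [357.8 205. ] [357.5 205. ] [ 2.6 11.7] 68.2
top 215 [ 239  205   45   44 1477] [261.8 226.5] [261.  226.5] [43. 44.] 90.0
top 215 [397 205   7   7  39] [399.6 207.8] [400. 208.] [6. 6.] 0.0
top 2
[... 2026 characters left out ...]
.5] [424.5 251.3] [ 1.7 31.1] 86.2
side 195 [304 278  18   6  84] [312.6 280.7] [312.5 280.5] [17.  5.] -0.0
table [226 235 235] timer [213 222 226] plate [226 235 235] shk [229 231 231]
blue [336 250  29  15 324] [349.6 257.4] [[334.8999938964844, 261.1000061035156], [336.70001220703125, 249.39999389648438], [364.70001220703125, 253.6999969482422], [362.8999938964844, 265.3999938964844]]
blue [422 253  16  13 111] [427.9 259.8] [[422.0, 253.0], [437.0, 253.0], [437.0, 265.0], [422.0, 265.0]]
blue [378 258  29  15 315] [392.2 264.4] [[377.3999938964844, 267.8999938964844], [379.29998779296875, 256.1000061035156], [406.6000061035156, 260.6000061035156], [404.6000061035156, 272.3999938964844]]
```

```bash
python3 - <<'E'
from h import *
for nm,u,v,z in [("plate",265.2,223.4,.017),("bell",259.5,137.3,.015),("timer",354.3,207.6,.062),("shaker",399.4,209.1,.078),("cup",431.4,213.2,.037),("roll",375.3,261.9,.019),("rollL",335.9,256.1,.019),("rollR",414.8,267.7,.019),
 ("purple",207+223,120+139.5,.08)]:
    print(nm,ray("top",u,v,z).round(4))
for nm,u,v,z in [("plate",281.,190.,.013),("timer",307.3,214.9,.062),("shaker",310.5,230.3,.08),("cup",314.6,277,.037)]:
    print("side",nm,ray("side",u,v,z).round(4))
c=lambda a,b:(190+a/2.66,120+b/2.66)
for p in [(408,237),(462,217),(467,229),(412,249)]: print("timercorner",ray("top",*c(*p),.062).round(3))
for p in [(326,222),(345,212),(392,252),(378,265)]: print("s timercorner",ray("side",210+p[0]/3.7,150+p[1]/3.7,.062).round(3))
# shaker base front side
for p in [(337,425),(403,425)]: print("shk base",ray("side",210+p[0]/3.7,150+p[1]/3.7,.0).round(3))
for p in [(325,320),(330,470),(437,490)]: pass
p=ray("top",354.3,207.6,.062); print(proj("side",p), proj("side",ray("top",399.4,209.1,.078)))
E
```

```text
plate [0.518  0.0653 0.017 ]
bell [0.7662 0.0851 0.015 ]
timer [ 0.559 -0.183  0.062]
shaker [ 0.5537 -0.3042  0.078 ]
cup [ 0.546  -0.4007  0.037 ]
roll [ 0.4105 -0.2442  0.019 ]
rollL [ 0.4265 -0.1339  0.019 ]
rollR [ 0.3944 -0.3547  0.019 ]
purple [ 0.418  -0.3838  0.08  ]
side plate [0.5208 0.063  0.013 ]
side timer [ 0.5624 -0.1978  0.062 ]
side shaker [ 0.5558 -0.3056  0.08  ]
side cup [ 0.5501 -0.414   0.037 ]
timercorner [ 0.555 -0.153  0.062]
timercorner [ 0.576 -0.209  0.062]
timercorner [ 0.563 -0.214  0.062]
timercorner [ 0.542 -0.157  0.062]
s timercorner [ 0.544 -0.17   0.062]
s timercorner [ 0.558 -0.157  0.062]
s timercorner [ 0.58  -0.216  0.062]
s timercorner [ 0.569 -0.232  0.062]
shk base [ 0.536 -0.309  0.   ]
shk base [ 0.573 -0.314  0.   ]
[305.05397312 212.15061206] [309.39314438 230.89336915]
```

```bash
cat > plan.py <<'E'
import sys; from h import *
# usage: plan.py "x,y,z,yawdeg" ... ; prints tool-axis deltas in cm, turn wz in deg, rows needed
def plan(*W):
    s=robot.observe(); p=s["tool_pos"]; yaw=s["tool_rot"][2]
    print("t",round(s["time"],2),p.round(4),round(yaw,3),"open",round(s["opening"],4),"q",s["qpos"].round(2))
    for w in W:
        x,y,z,a=map(float,w.split(",")); a=np.radians(a); d=np.array([x,y,z])-p
        c,n=np.cos(yaw),np.sin(yaw); t=100*np.array([c*d[0]+n*d[1], n*d[0]-c*d[1], -d[2]])
        wz=-np.degrees((a-yaw+np.pi)%(2*np.pi)-np.pi)
        print(w,"-> d",t.round(2),"wz",round(wz,1),"rows",max(np.linalg.norm(t)/6.25,abs(wz)/10.7).round(1)); p=np.array([x,y,z]); yaw=a
plan(*sys.argv[1:])
E
python3 plan.py .40,.32,.22,140 .53,.02,.20,112 .559,-.186,.13,110.6 .559,-.186,.016,110.6
```

```text
t 0.1 [0.1311 0.508  0.2261] 2.889 open 0.0917 q [ 1.17  0.34  1.52  0.    1.28 -0.15]
.40,.32,.22,140 -> d [-30.74 -11.48   0.61] wz 25.5 rows 5.3
.53,.02,.20,112 -> d [-29.24 -14.63   2.  ] wz 28.0 rows 5.2
.559,-.186,.13,110.6 -> d [-20.19  -5.03   7.  ] wz 1.4 rows 3.5
.559,-.186,.016,110.6 -> d [ 0.   0.  11.4] wz -0.0 rows 1.8
```

>>> step_arm(increments=[{"delta_pos": [-29, -10.8, 0.6], "dr": [0, 0, 25], "fingers": -0.3}, {"delta_pos": [-29, -10.8, 0.6], "dr": [0, 0, 25], "fingers": -0.3}, {"delta_pos": [-29, -10.8, 0.6], "dr": [0, 0, 25], "fingers": -0.3}, {"delta_pos": [-29, -10.8, 0.6], "dr": [0, 0, 25], "fingers": -0.3}, {"delta_pos": [-29, -10.8, 0.6], "dr": [0, 0, 25], "fingers": -0.3}], newtons=20)

```text
time: 0.72
tool_pos: [0.3865, 0.3297, 0.2205]
tool_rot: [-3.141, -0.0, 2.452]
contact_force: [0.8, 1.0, 0.6]
opening: 0.0597
grip_force: 0.0
```

>>> step_arm(increments=[{"delta_pos": [-28, -14, 2], "dr": [0, 0, 28], "fingers": -0.3}, {"delta_pos": [-28, -14, 2], "dr": [0, 0, 28], "fingers": -0.3}, {"delta_pos": [-28, -14, 2], "dr": [0, 0, 28], "fingers": -0.3}, {"delta_pos": [-28, -14, 2], "dr": [0, 0, 28], "fingers": -0.3}, {"delta_pos": [-28, -14, 2], "dr": [0, 0, 28], "fingers": -0.3}])

```text
time: 1.35
tool_pos: [0.512, 0.0443, 0.2005]
tool_rot: [-3.141, -0.0, 1.964]
contact_force: [0.5, 0.7, -0.1]
opening: 0.0597
grip_force: 0.0
```

```bash
python3 plan.py .559,-.186,.13,110.6 .559,-.186,.016,110.6
```

```text
t 1.35 [0.512  0.0443 0.2005] 1.964 open 0.0597 q [-0.06  0.35  1.6   0.    1.2  -0.46]
.559,-.186,.13,110.6 -> d [-23.07  -4.48   7.05] wz 1.9 rows 3.9
.559,-.186,.016,110.6 -> d [ 0.   0.  11.4] wz -0.0 rows 1.8
```

>>> step_arm(increments=[{"delta_pos": [-23.1, -4.5, 7], "dr": [0, 0, 1.9], "fingers": -0.3}, {"delta_pos": [-23.1, -4.5, 7], "dr": [0, 0, 1.9], "fingers": -0.3}, {"delta_pos": [-23.1, -4.5, 7], "dr": [0, 0, 1.9], "fingers": -0.3}, {"delta_pos": [-23.1, -4.5, 7], "dr": [0, 0, 1.9], "fingers": -0.3}, {"delta_pos": [-23.1, -4.5, 7], "dr": [0, 0, 1.9], "fingers": -0.3}])

```text
time: 1.98
tool_pos: [0.5578, -0.1878, 0.1285]
tool_rot: [-3.139, -0.002, 1.926]
contact_force: [0.8, 0.4, -0.1]
opening: 0.0596
grip_force: 0.0
```

```bash
python3 - <<'E'
from h import *
for n in("top","side"):
    im=viewer.read_camera(n)[:,:,::-1]; cv2.imwrite(n+"1_raw.png",im)
a=cv2.imread("top1_raw.png")[150:280,310:470]; b=cv2.imread("side1_raw.png")[150:280,230:390]
cv2.imwrite("pics/c1.png",cv2.resize(np.hstack([a,b]),None,fx=2.5,fy=2.5,interpolation=cv2.INTER_CUBIC))
E
python3 plan.py .559,-.186,.016,110.6
```

```text
t 2.08 [ 0.558  -0.1844  0.1301] 1.929 open 0.0597 q [-0.45  0.54  1.48  0.    1.12 -0.81]
.559,-.186,.016,110.6 -> d [-0.19  0.03 11.41] wz -0.1 rows 1.8
```

View pics/c1.png

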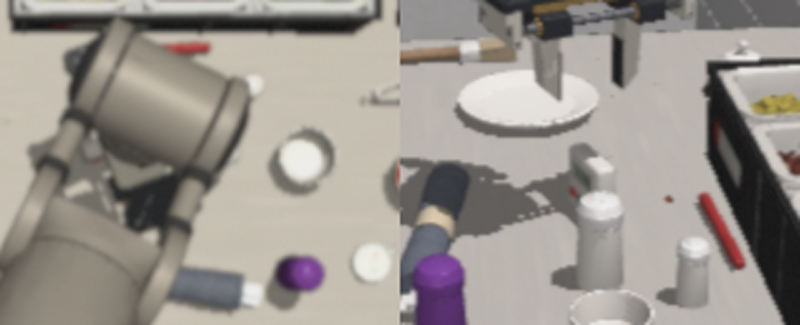

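The gripper hangs above the timer with the fingers straddling its thickness: in the side crop they are at (545,70) and (622,50), and the timer is at (590,175). I'll descend, grip and lift.

>>> step_arm(increments=[{"delta_pos": [-0.3, 0, 3], "dr": [0, 0, 0], "fingers": -0.3}, {"delta_pos": [-0.3, 0, 7], "dr": [0, 0, 0], "fingers": -0.3}, {"delta_pos": [-0.3, 0, 10], "dr": [0, 0, 0], "fingers": -0.3}, {"delta_pos": [-0.3, 0, 11.4], "dr": [0, 0, 0], "fingers": -0.3}, {"delta_pos": [-0.3, 0, 11.4], "dr": [0, 0, 0], "fingers": -0.3}])

```text
time: 2.7
tool_pos: [0.5596, -0.1861, 0.0168]
tool_rot: [-3.141, -0.001, 1.932]
contact_force: [0.7, -0.5, 0.1]
opening: 0.0596
grip_force: 0.0
```

>>> step_arm(increments=[{"delta_pos": [0, 0, 0], "dr": [0, 0, 0], "fingers": 1}, {"delta_pos": [0, 0, 0], "dr": [0, 0, 0], "fingers": 1}, {"delta_pos": [0, 0, 0], "dr": [0, 0, 0], "fingers": 1}, {"delta_pos": [0, 0, 0], "dr": [0, 0, 0], "fingers": 1}, {"delta_pos": [0, 0, 0], "dr": [0, 0, 0], "fingers": 1}], newtons=20)

```text
time: 3.32
tool_pos: [0.5599, -0.1873, 0.0171]
tool_rot: [3.141, 0.0, 1.93]
contact_force: [-0.1, 0.6, 1.9]
opening: 0.0199
grip_force: 20.0
```

>>> step_arm(increments=[{"delta_pos": [0, 0, -2], "dr": [0, 0, 0], "fingers": 1}, {"delta_pos": [0, 0, -5], "dr": [0, 0, 0], "fingers": 1}, {"delta_pos": [0, 0, -8], "dr": [0, 0, 0], "fingers": 1}, {"delta_pos": [0, 0, -10], "dr": [0, 0, 0], "fingers": 1}, {"delta_pos": [0, 0, -10], "dr": [0, 0, 0], "fingers": 1}])

```text
time: 3.95
tool_pos: [0.5603, -0.1876, 0.118]
tool_rot: [3.14, 0.002, 1.931]
contact_force: [-0.3, -0.1, -1.3]
opening: 0.0201
grip_force: 20.0
```

```bash
python3 plan.py .60,0,.12,100 .6355,.158,.12,94.6 .6355,.158,.0175,94.6
```

```text
t 3.95 [ 0.5603 -0.1876  0.118 ] 1.931 open 0.0201 q [-0.45  0.56  1.49  0.    1.09 -0.81]
.60,0,.12,100 -> d [16.16 10.32 -0.2 ] wz 10.6 rows 3.1
.6355,.158,.12,94.6 -> d [14.94  6.24 -0.  ] wz 5.4 rows 2.6
.6355,.158,.0175,94.6 -> d [ 0.    0.   10.25] wz -0.0 rows 1.6
```

>>> step_arm(increments=[{"delta_pos": [4, 2.5, 0], "dr": [0, 0, 2], "fingers": 1}, {"delta_pos": [8, 5, 0], "dr": [0, 0, 5], "fingers": 1}, {"delta_pos": [12, 7.6, 0], "dr": [0, 0, 8], "fingers": 1}, {"delta_pos": [16.2, 10.3, 0], "dr": [0, 0, 10.6], "fingers": 1}, {"delta_pos": [16.2, 10.3, 0], "dr": [0, 0, 10.6], "fingers": 1}])

```text
time: 4.58
tool_pos: [0.5985, 0.0042, 0.1151]
tool_rot: [-3.139, -0.001, 1.75]
contact_force: [-0.0, 0.3, -1.0]
opening: 0.0199
grip_force: 20.0
```

>>> step_arm(increments=[{"delta_pos": [4, 1.6, 0], "dr": [0, 0, 2], "fingers": 1}, {"delta_pos": [8, 3.3, 0], "dr": [0, 0, 3], "fingers": 1}, {"delta_pos": [12, 5, 0], "dr": [0, 0, 4], "fingers": 1}, {"delta_pos": [14.9, 6.2, 0], "dr": [0, 0, 5.4], "fingers": 1}, {"delta_pos": [14.9, 6.2, 0], "dr": [0, 0, 5.4], "fingers": 1}])

```text
time: 5.2
tool_pos: [0.6337, 0.1593, 0.1152]
tool_rot: [-3.14, 0.0, 1.654]
contact_force: [-0.4, -0.0, -0.9]
opening: 0.0199
grip_force: 20.0
```

```bash
python3 plan.py .6355,.158,.0175,94.6
```

```text
t 5.2 [0.6337 0.1593 0.1152] 1.654 open 0.0199 q [0.13 0.67 1.28 0.   1.19 0.05]
.6355,.158,.0175,94.6 -> d [-0.14  0.17  9.77] wz 0.2 rows 1.6
```

>>> step_arm(increments=[{"delta_pos": [0, 0.2, 4], "dr": [0, 0, 0], "fingers": 1}, {"delta_pos": [0, 0.2, 7.5], "dr": [0, 0, 0], "fingers": 1}, {"delta_pos": [0, 0.2, 9.3], "dr": [0, 0, 0], "fingers": 1}, {"delta_pos": [0, 0.2, 9.9], "dr": [0, 0, 0], "fingers": 1}, {"delta_pos": [0, 0.2, 9.9], "dr": [0, 0, 0], "fingers": 1}])

```text
time: 5.82
tool_pos: [0.6367, 0.1578, 0.0186]
tool_rot: [3.14, 0.0, 1.651]
contact_force: [-0.4, -0.6, -0.9]
opening: 0.0198
grip_force: 20.0
```

>>> step_arm(increments=[{"delta_pos": [0, 0, 0], "dr": [0, 0, 0], "fingers": 0.3}, {"delta_pos": [0, 0, 0], "dr": [0, 0, 0], "fingers": -0.2}, {"delta_pos": [0, 0, 0], "dr": [0, 0, 0], "fingers": -0.2}, {"delta_pos": [0, 0, 0], "dr": [0, 0, 0], "fingers": -0.2}, {"delta_pos": [0, 0, -2], "dr": [0, 0, 0], "fingers": -0.2}])

```text
time: 6.45
tool_pos: [0.6349, 0.1582, 0.0364]
tool_rot: [-3.138, 0.0, 1.651]
contact_force: [1.2, 0.1, -0.6]
opening: 0.0547
grip_force: 0.0
```

>>> step_arm(increments=[{"delta_pos": [0, 0, -4], "dr": [0, 0, 0], "fingers": -0.3}, {"delta_pos": [0, 0, -9], "dr": [0, 0, 0], "fingers": -0.3}, {"delta_pos": [0, 0, -14], "dr": [0, 0, 0], "fingers": -0.3}, {"delta_pos": [0, 0, -14], "dr": [0, 0, 0], "fingers": -0.3}, {"delta_pos": [0, 0, -14], "dr": [0, 0, 0], "fingers": -0.3}])

```text
time: 7.08
tool_pos: [0.6357, 0.1583, 0.1772]
tool_rot: [-3.141, 0.0, 1.651]
contact_force: [0.4, -0.3, -0.6]
opening: 0.06
grip_force: 0.0
```

```bash
python3 plan.py .57,-.10,.17,100 .5545,-.3045,.17,100 .5545,-.3045,.028,100
```

```text
t 7.08 [0.6357 0.1583 0.1772] 1.651 open 0.06 q [0.13 0.62 1.2  0.   1.32 0.05]
.57,-.10,.17,100 -> d [-25.22  -8.63   0.72] wz -5.4 rows 4.3
.5545,-.3045,.17,100 -> d [-19.87  -5.08  -0.  ] wz -0.0 rows 3.3
.5545,-.3045,.028,100 -> d [ 0.   0.  14.2] wz -0.0 rows 2.3
```

>>> step_arm(increments=[{"delta_pos": [-25.2, -8.6, 0.7], "dr": [0, 0, -5.4], "fingers": -0.3}, {"delta_pos": [-25.2, -8.6, 0.7], "dr": [0, 0, -5.4], "fingers": -0.3}, {"delta_pos": [-25.2, -8.6, 0.7], "dr": [0, 0, -5.4], "fingers": -0.3}, {"delta_pos": [-25.2, -8.6, 0.7], "dr": [0, 0, -5.4], "fingers": -0.3}, {"delta_pos": [-25.2, -8.6, 0.7], "dr": [0, 0, -5.4], "fingers": -0.3}])

```text
time: 7.7
tool_pos: [0.5688, -0.1028, 0.1688]
tool_rot: [-3.138, -0.001, 1.742]
contact_force: [0.3, 0.4, 0.4]
opening: 0.0597
grip_force: 0.0
```

>>> step_arm(increments=[{"delta_pos": [-19.9, -5, 0], "dr": [0, 0, 0], "fingers": -0.3}, {"delta_pos": [-19.9, -5, 0], "dr": [0, 0, 0], "fingers": -0.3}, {"delta_pos": [-19.9, -5, 0], "dr": [0, 0, 0], "fingers": -0.3}, {"delta_pos": [-19.9, -5, 0], "dr": [0, 0, 0], "fingers": -0.3}, {"delta_pos": [-19.9, -5, 0], "dr": [0, 0, 0], "fingers": -0.3}])

```text
time: 8.32
tool_pos: [0.5557, -0.3042, 0.1693]
tool_rot: [-3.14, -0.002, 1.744]
contact_force: [-0.7, -0.3, 1.6]
opening: 0.0599
grip_force: 0.0
```

```bash
python3 - <<'E'
from h import *
for n in("top","side"):
    im=viewer.read_camera(n)[:,:,::-1]; cv2.imwrite(n+"2_raw.png",im)
a=cv2.imread("top2_raw.png")[110:270,230:390]; b=cv2.imread("side2_raw.png")[150:310,240:400]
cv2.imwrite("pics/c2.png",cv2.resize(np.hstack([a,b]),None,fx=2.5,fy=2.5,interpolation=cv2.INTER_CUBIC))
E
python3 plan.py .5545,-.3045,.028,100
```

```text
t 8.43 [ 0.5563 -0.3024  0.17  ] 1.747 open 0.0598 q [-0.62  0.59  1.28  0.    1.27 -0.8 ]
.5545,-.3045,.028,100 -> d [-0.18 -0.21 14.2 ] wz 0.1 rows 2.3
```

View pics/c2.png

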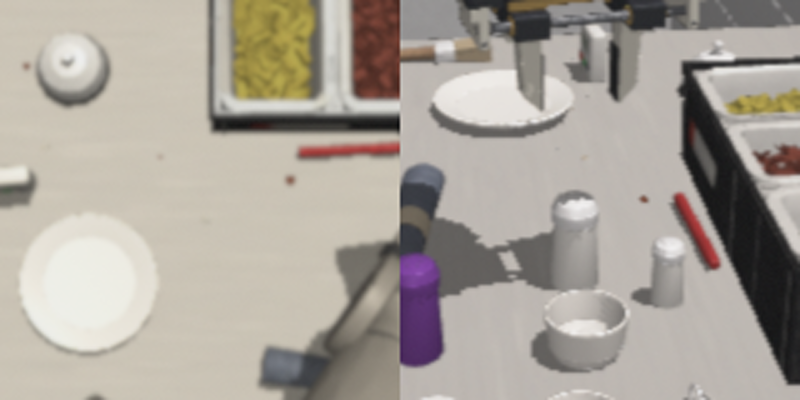

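The timer stands left of the line: its right end is at (15,180) in the top half and it is upright at (595,50) in the side half. The shaker stands below the open fingers.

>>> step_arm(increments=[{"delta_pos": [-0.1, -0.1, 4], "dr": [0, 0, 0], "fingers": -0.3}, {"delta_pos": [-0.1, -0.1, 8], "dr": [0, 0, 0], "fingers": -0.3}, {"delta_pos": [-0.1, -0.1, 12], "dr": [0, 0, 0], "fingers": -0.3}, {"delta_pos": [-0.1, -0.1, 14.2], "dr": [0, 0, 0], "fingers": -0.3}, {"delta_pos": [-0.1, -0.1, 14.2], "dr": [0, 0, 0], "fingers": -0.3}])

```text
time: 9.05
tool_pos: [0.5547, -0.3026, 0.0271]
tool_rot: [-3.139, -0.003, 1.748]
contact_force: [0.2, -0.0, -0.2]
opening: 0.0595
grip_force: 0.0
```

>>> step_arm(increments=[{"delta_pos": [0, 0, 0], "dr": [0, 0, 0], "fingers": 1}, {"delta_pos": [0, 0, 0], "dr": [0, 0, 0], "fingers": 1}, {"delta_pos": [0, 0, 0], "dr": [0, 0, 0], "fingers": 1}, {"delta_pos": [0, 0, 0], "dr": [0, 0, 0], "fingers": 1}, {"delta_pos": [0, 0, 0], "dr": [0, 0, 0], "fingers": 1}], newtons=20)

```text
time: 9.68
tool_pos: [0.5561, -0.3057, 0.0303]
tool_rot: [3.14, 0.001, 1.746]
contact_force: [-0.4, 2.6, 5.6]
opening: 0.0416
grip_force: 20.0
```

>>> step_arm(increments=[{"delta_pos": [0, 0, -2], "dr": [0, 0, 0], "fingers": 1}, {"delta_pos": [0, 0, -5], "dr": [0, 0, 0], "fingers": 1}, {"delta_pos": [0, 0, -8], "dr": [0, 0, 0], "fingers": 1}, {"delta_pos": [0, 0, -10], "dr": [0, 0, 0], "fingers": 1}, {"delta_pos": [0, 0, -10], "dr": [0, 0, 0], "fingers": 1}])

```text
time: 10.3
tool_pos: [0.5559, -0.3062, 0.1306]
tool_rot: [3.139, 0.003, 1.745]
contact_force: [0.4, 0.4, -0.6]
opening: 0.0417
grip_force: 20.0
```

```bash
python3 plan.py .60,-.12,.128,96 .642,.075,.128,94.6 .642,.075,.0285,94.6
```

```text
t 10.3 [ 0.5559 -0.3062  0.1306] 1.745 open 0.0417 q [-0.62  0.62  1.34 -0.    1.18 -0.8 ]
.60,-.12,.128,96 -> d [17.58  7.58  0.26] wz 4.0 rows 3.1
.642,.075,.128,94.6 -> d [18.95  6.22 -0.  ] wz 1.4 rows 3.2
.642,.075,.0285,94.6 -> d [0.   0.   9.95] wz -0.0 rows 1.6
```

>>> step_arm(increments=[{"delta_pos": [4.5, 2, 0], "dr": [0, 0, 1], "fingers": 1}, {"delta_pos": [9, 4, 0], "dr": [0, 0, 2], "fingers": 1}, {"delta_pos": [13.5, 5.8, 0], "dr": [0, 0, 3], "fingers": 1}, {"delta_pos": [17.6, 7.6, 0], "dr": [0, 0, 4], "fingers": 1}, {"delta_pos": [17.6, 7.6, 0], "dr": [0, 0, 4], "fingers": 1}])

```text
time: 10.92
tool_pos: [0.5992, -0.1157, 0.1274]
tool_rot: [-3.14, -0.002, 1.68]
contact_force: [-0.3, -0.3, -0.9]
opening: 0.0417
grip_force: 20.0
```

>>> step_arm(increments=[{"delta_pos": [5, 1.6, 0], "dr": [0, 0, 1.4], "fingers": 1}, {"delta_pos": [10, 3.2, 0], "dr": [0, 0, 1.4], "fingers": 1}, {"delta_pos": [15, 5, 0], "dr": [0, 0, 1.4], "fingers": 1}, {"delta_pos": [19, 6.2, 0], "dr": [0, 0, 1.4], "fingers": 1}, {"delta_pos": [19, 6.2, 0], "dr": [0, 0, 1.4], "fingers": 1}])

```text
time: 11.55
tool_pos: [0.6409, 0.0785, 0.1274]
tool_rot: [-3.14, -0.0, 1.655]
contact_force: [-0.2, -1.3, -0.3]
opening: 0.0418
grip_force: 20.0
```

```bash
python3 plan.py .642,.075,.0285,94.6
```

```text
t 11.55 [0.6409 0.0785 0.1274] 1.655 open 0.0418 q [ 0.    0.65  1.3   0.    1.2  -0.08]
.642,.075,.0285,94.6 -> d [-0.36  0.08  9.89] wz 0.2 rows 1.6
```

>>> step_arm(increments=[{"delta_pos": [-0.2, 0.1, 4], "dr": [0, 0, 0], "fingers": 1}, {"delta_pos": [-0.2, 0.1, 7.5], "dr": [0, 0, 0], "fingers": 1}, {"delta_pos": [-0.2, 0.1, 9.3], "dr": [0, 0, 0], "fingers": 1}, {"delta_pos": [-0.2, 0.1, 10], "dr": [0, 0, 0], "fingers": 1}, {"delta_pos": [-0.2, 0.1, 10], "dr": [0, 0, 0], "fingers": 1}])

```text
time: 12.18
tool_pos: [0.6428, 0.0734, 0.0299]
tool_rot: [3.14, 0.0, 1.651]
contact_force: [0.9, 0.4, -1.0]
opening: 0.0419
grip_force: 20.0
```

>>> step_arm(increments=[{"delta_pos": [0, 0, 0], "dr": [0, 0, 0], "fingers": 0}, {"delta_pos": [0, 0, 0], "dr": [0, 0, 0], "fingers": -0.3}, {"delta_pos": [0, 0, 0], "dr": [0, 0, 0], "fingers": -0.3}, {"delta_pos": [0, 0, 0], "dr": [0, 0, 0], "fingers": -0.3}, {"delta_pos": [0, 0, -2], "dr": [0, 0, 0], "fingers": -0.3}])

```text
time: 12.8
tool_pos: [0.6411, 0.0746, 0.0473]
tool_rot: [-3.138, -0.0, 1.651]
contact_force: [0.8, 0.3, 0.2]
opening: 0.0599
grip_force: 0.0
```

>>> step_arm(increments=[{"delta_pos": [0, 0, -4], "dr": [0, 0, 0], "fingers": -0.3}, {"delta_pos": [0, 0, -8], "dr": [0, 0, 0], "fingers": -0.3}, {"delta_pos": [0, 0, -12], "dr": [0, 0, 0], "fingers": -0.5}, {"delta_pos": [0, 0, -12], "dr": [0, 0, 0], "fingers": -1}, {"delta_pos": [0, 0, -12], "dr": [0, 0, 0], "fingers": -1}])

```text
time: 13.42
tool_pos: [0.6419, 0.0746, 0.1681]
tool_rot: [-3.141, -0.0, 1.651]
contact_force: [-0.5, -0.3, -0.7]
opening: 0.0845
grip_force: 0.0
```

```bash
python3 plan.py .60,-.19,.17,145 .546,-.402,.16,180  .546,-.402,.012,180
```

```text
t 13.43 [0.6419 0.0746 0.1681] 1.651 open 0.0845 q [-0.    0.61  1.24  0.    1.29 -0.08]
.60,-.19,.17,145 -> d [-26.03  -6.31  -0.19] wz -50.4 rows 4.7
.546,-.402,.16,180 -> d [ -7.74 -20.46   1.  ] wz -35.0 rows 3.5
.546,-.402,.012,180 -> d [ 0.   0.  14.8] wz -0.0 rows 2.4
```

```bash
python3 plan.py .60,-.17,.17,45 .547,-.404,.16,0  .547,-.404,.012,0
```

```text
t 13.43 [0.6419 0.0746 0.1681] 1.651 open 0.0845 q [-0.    0.61  1.24  0.    1.29 -0.08]
.60,-.17,.17,45 -> d [-24.04  -6.15  -0.19] wz 49.6 rows 4.6
.547,-.404,.16,0 -> d [-20.29  12.8    1.  ] wz 45.0 rows 4.2
.547,-.404,.012,0 -> d [ 0.   0.  14.8] wz -0.0 rows 2.4
```

>>> step_arm(increments=[{"delta_pos": [-24, -6.2, -0.2], "dr": [0, 0, 49.6], "fingers": -1}, {"delta_pos": [-24, -6.2, -0.2], "dr": [0, 0, 49.6], "fingers": -1}, {"delta_pos": [-24, -6.2, -0.2], "dr": [0, 0, 49.6], "fingers": -1}, {"delta_pos": [-24, -6.2, -0.2], "dr": [0, 0, 49.6], "fingers": -1}, {"delta_pos": [-24, -6.2, -0.2], "dr": [0, 0, 49.6], "fingers": -1}])

```text
time: 14.05
tool_pos: [0.5981, -0.1742, 0.1687]
tool_rot: [-3.139, 0.002, 0.775]
contact_force: [0.1, 0.5, 0.8]
opening: 0.0917
grip_force: 0.0
```

```bash
python3 - <<'E'
from h import *
im=viewer.read_camera("top")[:,:,::-1]; cv2.imwrite("top3_raw.png",im)
im2=viewer.read_camera("side")[:,:,::-1]; cv2.imwrite("side3_raw.png",im2)
a=im[110:270,200:360]; b=im2[110:270,230:390]
cv2.imwrite("pics/c3.png",cv2.resize(np.hstack([a,b]),None,fx=2.5,fy=2.5,interpolation=cv2.INTER_CUBIC))
E
python3 plan.py .547,-.404,.16,0  .547,-.404,.012,0
```

```text
t 14.15 [ 0.5988 -0.1707  0.1689] 0.783 open 0.0919 q [-0.4   0.57  1.32  0.    1.26  0.39]
.547,-.404,.16,0 -> d [-20.13  12.89   0.89] wz 44.8 rows 4.2
.547,-.404,.012,0 -> d [ 0.   0.  14.8] wz -0.0 rows 2.4
```

View pics/c3.png

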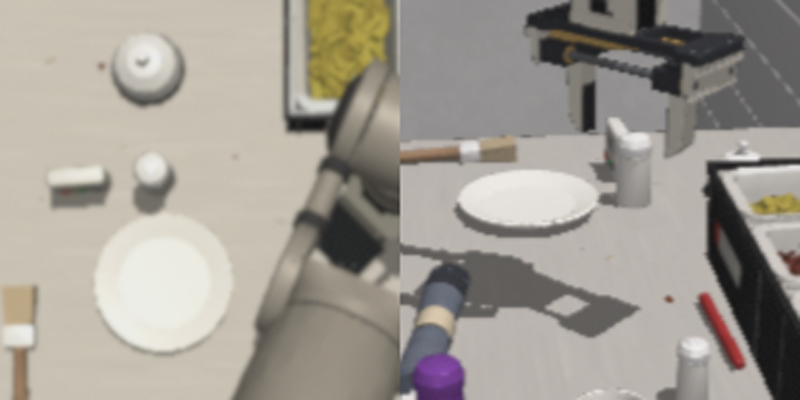

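The shaker cap is at (152,168) in the top half with the timer top at (76,178) to its left, and both are upright in the side half. I'll measure these while moving on to the cup.

>>> step_arm(increments=[{"delta_pos": [-20.1, 12.9, 0.9], "dr": [0, 0, 44.8], "fingers": -1}, {"delta_pos": [-20.1, 12.9, 0.9], "dr": [0, 0, 44.8], "fingers": -1}, {"delta_pos": [-20.1, 12.9, 0.9], "dr": [0, 0, 44.8], "fingers": -1}, {"delta_pos": [-20.1, 12.9, 0.9], "dr": [0, 0, 44.8], "fingers": -1}, {"delta_pos": [-20.1, 12.9, 0.9], "dr": [0, 0, 44.8], "fingers": -1}])

```text
time: 14.78
tool_pos: [0.5475, -0.4056, 0.1597]
tool_rot: [-3.14, 0.002, 0.001]
contact_force: [0.1, 1.3, 0.2]
opening: 0.0915
grip_force: 0.0
```

```bash
python3 - <<'E'
from h import *
c=lambda a,b:(200+a/2.5,110+b/2.5)
pl=ray("top",*c(164,282.5),.017); be=ray("top",*c(148,68.5),.015); sh=ray("top",*c(152,168),.078); ti=ray("top",*c(76,178.5),.062)
d=(be-pl)[:2]; L=np.hypot(*d); d/=L; n=np.array([-d[1],d[0]])
print(pl,be,L,np.arctan2(d[1],d[0]),"mid",(pl+be)/2)
for q in(sh,ti): print(q.round(4),(q-pl)[:2]@d,(q-pl)[:2]@n)
E
python3 plan.py .547,-.404,.012,0
```

```text
[0.51908758 0.06417138 0.017     ] [0.76589452 0.08597861 0.015     ] 0.2477684869061262 0.08812860092442143 mid [0.64249105 0.07507499 0.016     ]
[0.6403 0.0728 0.078 ] 0.12152733972673024 -0.0020878261463516765
[0.6309 0.1581 0.062 ] 0.11963963117061771 0.0836808402518694
t 14.78 [ 0.5475 -0.4056  0.1597] 0.001 open 0.0915 q [-0.75  0.69  1.13 -0.    1.33  0.82]
.547,-.404,.012,0 -> d [-0.05 -0.16 14.77] wz 0.0 rows 2.4
```

>>> step_arm(increments=[{"delta_pos": [0, 0, 5], "dr": [0, 0, 0], "fingers": -1}, {"delta_pos": [0, 0, 9], "dr": [0, 0, 0], "fingers": -1}, {"delta_pos": [0, 0, 12], "dr": [0, 0, 0], "fingers": -1}, {"delta_pos": [0, 0, 14.7], "dr": [0, 0, 0], "fingers": -1}, {"delta_pos": [0, 0, 14.7], "dr": [0, 0, 0], "fingers": -1}])

```text
time: 15.4
tool_pos: [0.5483, -0.3997, 0.0117]
tool_rot: [-3.137, 0.005, 0.008]
contact_force: [1.1, 0.2, 1.0]
opening: 0.0919
grip_force: 0.0
```

>>> step_arm(increments=[{"delta_pos": [0, 0, 0], "dr": [0, 0, 0], "fingers": 1}, {"delta_pos": [0, 0, 0], "dr": [0, 0, 0], "fingers": 1}, {"delta_pos": [0, 0, 0], "dr": [0, 0, 0], "fingers": 1}, {"delta_pos": [0, 0, 0], "dr": [0, 0, 0], "fingers": 1}, {"delta_pos": [0, 0, 0], "dr": [0, 0, 0], "fingers": 1}], newtons=15)

```text
time: 16.02
tool_pos: [0.5495, -0.4035, 0.0158]
tool_rot: [3.141, -0.001, 0.004]
contact_force: [-0.0, 1.2, 6.2]
opening: 0.0634
grip_force: 15.0
```

>>> step_arm(increments=[{"delta_pos": [0, 0, -1], "dr": [0, 0, 0], "fingers": 1}, {"delta_pos": [0, 0, -3], "dr": [0, 0, 0], "fingers": 1}, {"delta_pos": [0, 0, -6], "dr": [0, 0, 0], "fingers": 1}, {"delta_pos": [0, 0, -10], "dr": [0, 0, 0], "fingers": 1}, {"delta_pos": [0, 0, -10], "dr": [0, 0, 0], "fingers": 1}])

```text
time: 16.65
tool_pos: [0.5509, -0.4047, 0.1202]
tool_rot: [3.136, -0.007, 0.004]
contact_force: [0.4, 0.3, -0.7]
opening: 0.0636
grip_force: 15.0
```

```bash
python3 - <<'E'
from h import *
im=viewer.read_camera("top")[:,:,::-1]; im2=viewer.read_camera("side")[:,:,::-1]
a=im[150:310,380:540]; b=im2[150:310,240:400]
cv2.imwrite("pics/c4.png",cv2.resize(np.hstack([a,b]),None,fx=2.5,fy=2.5,interpolation=cv2.INTER_CUBIC))
E
python3 plan.py .545,-.17,.14,2 .519,.0645,.14,4.6
```

```text
t 16.75 [ 0.549  -0.4031  0.1156] 0.004 open 0.0634 q [-0.75  0.72  1.19  0.    1.23  0.82]
.545,-.17,.14,2 -> d [ -0.31 -23.31  -2.44] wz -1.8 rows 3.7
.519,.0645,.14,4.6 -> d [ -1.78 -23.53  -0.  ] wz -2.6 rows 3.8
```

View pics/c4.png

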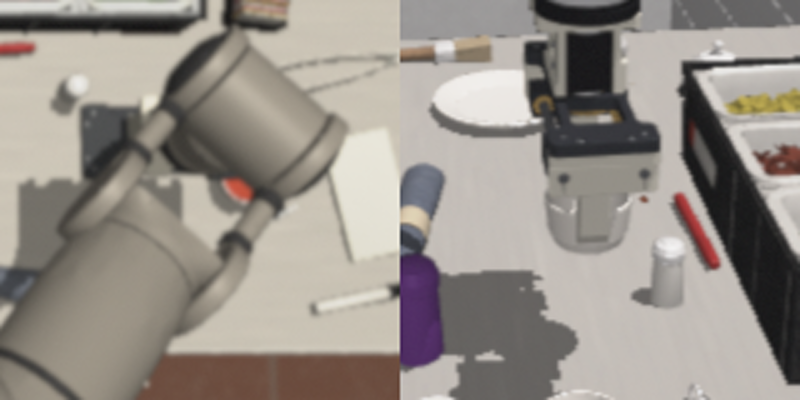

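The cup is held level, hanging about 4 mm towards -x of the pad centre (cup centre 588, finger 594 in the side half). I'll allow for that when placing it.

>>> step_arm(increments=[{"delta_pos": [0, -5, -2.5], "dr": [0, 0, -1.8], "fingers": 1}, {"delta_pos": [0, -11, -2.5], "dr": [0, 0, -1.8], "fingers": 1}, {"delta_pos": [0, -17, -2.5], "dr": [0, 0, -1.8], "fingers": 1}, {"delta_pos": [-0.3, -23.3, -2.5], "dr": [0, 0, -1.8], "fingers": 1}, {"delta_pos": [-0.3, -23.3, -2.5], "dr": [0, 0, -1.8], "fingers": 1}])

```text
time: 17.38
tool_pos: [0.5439, -0.1655, 0.1388]
tool_rot: [-3.139, 0.003, 0.04]
contact_force: [-0.0, -0.8, -0.4]
opening: 0.0635
grip_force: 15.0
```

>>> step_arm(increments=[{"delta_pos": [0, -6, 0], "dr": [0, 0, -2.6], "fingers": 1}, {"delta_pos": [-0.8, -12, 0], "dr": [0, 0, -2.6], "fingers": 1}, {"delta_pos": [-1.2, -18, 0], "dr": [0, 0, -2.6], "fingers": 1}, {"delta_pos": [-1.5, -23.5, 0], "dr": [0, 0, -2.6], "fingers": 1}, {"delta_pos": [-1.5, -23.5, 0], "dr": [0, 0, -2.6], "fingers": 1}])

```text
time: 18.0
tool_pos: [0.5211, 0.0668, 0.139]
tool_rot: [-3.141, 0.002, 0.085]
contact_force: [0.5, -0.4, -0.0]
opening: 0.0634
grip_force: 15.0
```

```bash
python3 plan.py .522,.0645,.021,4.6
```

```text
t 18.0 [0.5211 0.0668 0.139 ] 0.085 open 0.0634 q [-0.02  0.43  1.65  0.    1.06  1.47]
.522,.0645,.021,4.6 -> d [ 0.07  0.24 11.8 ] wz 0.3 rows 1.9
```

>>> step_arm(increments=[{"delta_pos": [0, 0.1, 5], "dr": [0, 0, 0], "fingers": 1}, {"delta_pos": [0, 0.1, 9], "dr": [0, 0, 0], "fingers": 1}, {"delta_pos": [0, 0.1, 11], "dr": [0, 0, 0], "fingers": 1}, {"delta_pos": [0, 0.1, 11.6], "dr": [0, 0, 0], "fingers": 1}, {"delta_pos": [0, 0.1, 11.6], "dr": [0, 0, 0], "fingers": 1}])

```text
time: 18.62
tool_pos: [0.5223, 0.062, 0.0237]
tool_rot: [3.141, 0.0, 0.079]
contact_force: [0.3, 0.8, -2.0]
opening: 0.064
grip_force: 15.0
```

```bash
python3 - <<'E'
from h import *
im=viewer.read_camera("top")[:,:,::-1]; im2=viewer.read_camera("side")[:,:,::-1]
a=im[130:290,190:350]; b=im2[110:270,200:360]
cv2.imwrite("pics/c5.png",cv2.resize(np.hstack([a,b]),None,fx=2.5,fy=2.5,interpolation=cv2.INTER_CUBIC))
print(robot.observe()["tool_pos"],robot.observe()["contact_force"])
E
```

```text
[0.52268699 0.06243406 0.02420661] [-0.20701931 -0.12026239 -1.42005043]
```

View pics/c5.png

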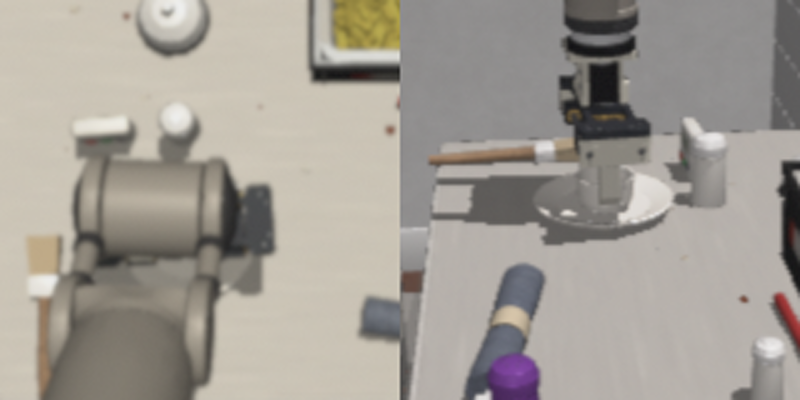

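The cup is over the plate's middle: cup centre 606 and plate centre 604 in the side half. I'll lower it the last 3 mm and release.

>>> step_arm(increments=[{"delta_pos": [0, -0.2, 0.2], "dr": [0, 0, 0], "fingers": 1}, {"delta_pos": [0, -0.2, 0.3], "dr": [0, 0, 0], "fingers": 1}, {"delta_pos": [0, -0.2, 0.3], "dr": [0, 0, 0], "fingers": 1}, {"delta_pos": [0, -0.2, 0.3], "dr": [0, 0, 0], "fingers": -0.5}, {"delta_pos": [0, -0.2, 0.3], "dr": [0, 0, 0], "fingers": -0.7}])

```text
time: 19.35
tool_pos: [0.5219, 0.0654, 0.0209]
tool_rot: [-3.141, -0.0, 0.081]
contact_force: [0.4, -0.4, 0.6]
opening: 0.0746
grip_force: 0.0
```

>>> step_arm(increments=[{"delta_pos": [0, 0, 0], "dr": [0, 0, 0], "fingers": -0.8}, {"delta_pos": [0, 0, 0], "dr": [0, 0, 0], "fingers": -0.8}, {"delta_pos": [0, 0, -4], "dr": [0, 0, 0], "fingers": -0.8}, {"delta_pos": [0, 0, -9], "dr": [0, 0, 0], "fingers": -0.8}, {"delta_pos": [0, 0, -14], "dr": [0, 0, 0], "fingers": -0.8}])

```text
time: 19.98
tool_pos: [0.5215, 0.0653, 0.162]
tool_rot: [-3.141, 0.001, 0.081]
contact_force: [0.5, 0.6, 0.2]
opening: 0.0828
grip_force: 0.0
```

```bash
python3 plan.py .47,-.10,.16,45 .412,-.234,.13,81.7 .412,-.234,.006,81.7
```

```text
t 19.98 [0.5215 0.0653 0.162 ] 0.081 open 0.0828 q [-0.02  0.4   1.62  0.    1.12  1.47]
.47,-.10,.16,45 -> d [-6.47 16.06  0.2 ] wz -40.4 rows 3.8
.412,-.234,.13,81.7 -> d [-13.58   5.37   3.  ] wz -36.7 rows 3.4
.412,-.234,.006,81.7 -> d [ 0.   0.  12.4] wz -0.0 rows 2.0
```

>>> step_arm(increments=[{"delta_pos": [-6.5, 16, 0.2], "dr": [0, 0, -40.4], "fingers": -0.8}, {"delta_pos": [-6.5, 16, 0.2], "dr": [0, 0, -40.4], "fingers": -0.8}, {"delta_pos": [-6.5, 16, 0.2], "dr": [0, 0, -40.4], "fingers": -0.8}, {"delta_pos": [-6.5, 16, 0.2], "dr": [0, 0, -40.4], "fingers": -0.8}, {"delta_pos": [-6.5, 16, 0.2], "dr": [0, 0, -40.4], "fingers": -0.8}])

```text
time: 20.6
tool_pos: [0.4696, -0.1001, 0.1587]
tool_rot: [-3.141, -0.0, 0.783]
contact_force: [0.8, 0.4, -0.9]
opening: 0.0825
grip_force: 0.0
```

```bash
python3 - <<'E'
from h import *
im=viewer.read_camera("top")[:,:,::-1]; im2=viewer.read_camera("side")[:,:,::-1]
a=im[130:290,190:350]; b=im2[110:270,200:360]
cv2.imwrite("pics/c6.png",cv2.resize(np.hstack([a,b]),None,fx=2.5,fy=2.5,interpolation=cv2.INTER_CUBIC))
E
python3 plan.py  .411,-.244,.13,81.7 .411,-.244,.006,81.7
```

```text
t 20.7 [ 0.47   -0.099   0.1587] 0.783 open 0.0825 q [-0.37  0.33  1.75  0.    1.06  0.42]
.411,-.244,.13,81.7 -> d [-14.41   6.11   2.87] wz -36.8 rows 3.4
.411,-.244,.006,81.7 -> d [ 0.   0.  12.4] wz -0.0 rows 2.0
```

View pics/c6.png

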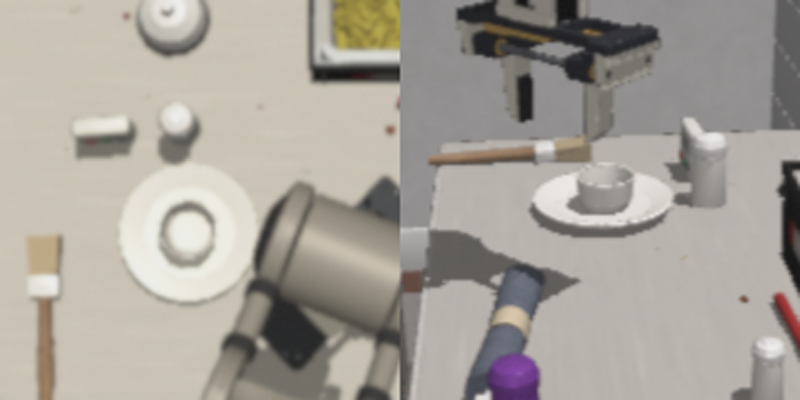

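The cup sits level in the plate's middle: (188,233) against plate (189,233) in the top half. Next is the roll.

>>> step_arm(increments=[{"delta_pos": [-14.4, 6.1, 2.9], "dr": [0, 0, -36.8], "fingers": -0.8}, {"delta_pos": [-14.4, 6.1, 2.9], "dr": [0, 0, -36.8], "fingers": -0.8}, {"delta_pos": [-14.4, 6.1, 2.9], "dr": [0, 0, -36.8], "fingers": -0.8}, {"delta_pos": [-14.4, 6.1, 2.9], "dr": [0, 0, -36.8], "fingers": -0.8}, {"delta_pos": [-14.4, 6.1, 2.9], "dr": [0, 0, -36.8], "fingers": -0.8}])

```text
time: 21.32
tool_pos: [0.4115, -0.2441, 0.1295]
tool_rot: [-3.141, -0.0, 1.425]
contact_force: [-0.3, 0.9, 0.6]
opening: 0.0825
grip_force: 0.0
```

>>> step_arm(increments=[{"delta_pos": [0, 0, 4], "dr": [0, 0, 0], "fingers": -0.8}, {"delta_pos": [0, 0, 8], "dr": [0, 0, 0], "fingers": -0.8}, {"delta_pos": [0, 0, 11], "dr": [0, 0, 0], "fingers": -0.8}, {"delta_pos": [0, 0, 12.4], "dr": [0, 0, 0], "fingers": -0.8}, {"delta_pos": [0, 0, 12.4], "dr": [0, 0, 0], "fingers": -0.8}])

```text
time: 21.95
tool_pos: [0.4115, -0.2437, 0.0055]
tool_rot: [-3.141, -0.001, 1.427]
contact_force: [-0.4, -0.6, -0.6]
opening: 0.0825
grip_force: 0.0
```

>>> step_arm(increments=[{"delta_pos": [0, 0, 0], "dr": [0, 0, 0], "fingers": 1}, {"delta_pos": [0, 0, 0], "dr": [0, 0, 0], "fingers": 1}, {"delta_pos": [0, 0, 0], "dr": [0, 0, 0], "fingers": 1}, {"delta_pos": [0, 0, 0], "dr": [0, 0, 0], "fingers": 1}, {"delta_pos": [0, 0, 0], "dr": [0, 0, 0], "fingers": 1}], newtons=30)

```text
time: 22.58
tool_pos: [0.4115, -0.2446, 0.006]
tool_rot: [3.141, 0.0, 1.428]
contact_force: [0.6, 0.9, 1.4]
opening: 0.04
grip_force: 30.0
```

>>> step_arm(increments=[{"delta_pos": [0, 0, -2], "dr": [0, 0, 0], "fingers": 1}, {"delta_pos": [0, 0, -5], "dr": [0, 0, 0], "fingers": 1}, {"delta_pos": [0, 0, -9], "dr": [0, 0, 0], "fingers": 1}, {"delta_pos": [0, 0, -13], "dr": [0, 0, 0], "fingers": 1}, {"delta_pos": [0, 0, -13], "dr": [0, 0, 0], "fingers": 1}])

```text
time: 23.2
tool_pos: [0.4125, -0.2455, 0.1383]
tool_rot: [3.137, 0.003, 1.428]
contact_force: [0.1, -0.0, -3.3]
opening: 0.0401
grip_force: 30.0
```

```bash
python3 plan.py  .47,-.15,.135,43 .530,-.064,.135,4.8 .53,-.064,.007,4.8
python3 - <<'E'
from h import *
im=viewer.read_camera("top")[:,:,::-1]; im2=viewer.read_camera("side")[:,:,::-1]
a=im[190:330,290:450]; b=im2[130:270,200:360]
cv2.imwrite("pics/c7.png",cv2.resize(np.hstack([a,b]),None,fx=2.5,fy=2.5,interpolation=cv2.INTER_CUBIC))
E
```

```text
t 23.2 [ 0.4125 -0.2455  0.1383] 1.428 open 0.0401 q [-0.7   0.35  1.78  0.    1.   -0.55]
.47,-.15,.135,43 -> d [10.27  4.33  0.33] wz 38.8 rows 3.6
.530,-.064,.135,4.8 -> d [10.25 -2.2  -0.  ] wz 38.2 rows 3.6
.53,-.064,.007,4.8 -> d [ 0.   0.  12.8] wz -0.0 rows 2.0
```

View pics/c7.png

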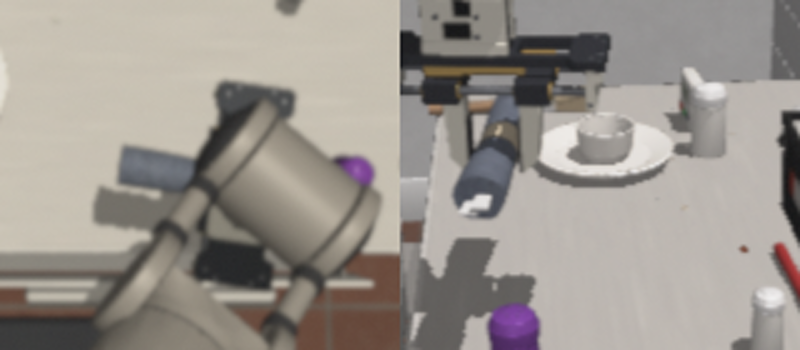

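The roll is held level, with its fork end at (475,205) in the side half. I'll carry it over and turn it.

>>> step_arm(increments=[{"delta_pos": [2.5, 1, 0], "dr": [0, 0, 9], "fingers": 1}, {"delta_pos": [5, 2, 0], "dr": [0, 0, 18], "fingers": 1}, {"delta_pos": [8, 3.2, 0], "dr": [0, 0, 28], "fingers": 1}, {"delta_pos": [10.3, 4.3, 0.2], "dr": [0, 0, 38.8], "fingers": 1}, {"delta_pos": [10.3, 4.3, 0.2], "dr": [0, 0, 38.8], "fingers": 1}])

```text
time: 23.92
tool_pos: [0.468, -0.1469, 0.1319]
tool_rot: [-3.138, 0.001, 0.753]
contact_force: [-0.2, -0.2, -1.5]
opening: 0.0402
grip_force: 30.0
```

>>> step_arm(increments=[{"delta_pos": [2.5, -0.5, 0], "dr": [0, 0, 9], "fingers": 1}, {"delta_pos": [5, -1, 0], "dr": [0, 0, 18], "fingers": 1}, {"delta_pos": [8, -1.6, 0], "dr": [0, 0, 28], "fingers": 1}, {"delta_pos": [10.2, -2.2, 0], "dr": [0, 0, 38.2], "fingers": 1}, {"delta_pos": [10.2, -2.2, 0], "dr": [0, 0, 38.2], "fingers": 1}])

```text
time: 24.55
tool_pos: [0.5276, -0.0626, 0.1325]
tool_rot: [-3.141, 0.002, 0.089]
contact_force: [-0.6, 0.2, -1.6]
opening: 0.04
grip_force: 30.0
```

```bash
python3 plan.py .53,-.064,.007,4.8
```

```text
t 24.55 [ 0.5276 -0.0626  0.1325] 0.089 open 0.04 q [-0.26  0.45  1.64 -0.    1.06  1.22]
.53,-.064,.007,4.8 -> d [ 0.23  0.16 12.55] wz 0.3 rows 2.0
```

>>> step_arm(increments=[{"delta_pos": [0.2, 0.3, 5], "dr": [0, 0, 0], "fingers": 1}, {"delta_pos": [0.2, 0.3, 9], "dr": [0, 0, 0], "fingers": 1}, {"delta_pos": [0.2, 0.3, 11.5], "dr": [0, 0, 0], "fingers": 1}, {"delta_pos": [0.2, 0.3, 12.7], "dr": [0, 0, 0], "fingers": 1}, {"delta_pos": [0.2, 0.3, 12.7], "dr": [0, 0, 0], "fingers": 1}])

```text
time: 25.18
tool_pos: [0.5298, -0.0666, 0.0064]
tool_rot: [-3.141, 0.001, 0.086]
contact_force: [0.9, 0.1, -1.8]
opening: 0.0404
grip_force: 30.0
```

>>> step_arm(increments=[{"delta_pos": [0, 0, 0], "dr": [0, 0, 0], "fingers": 0}, {"delta_pos": [0, 0, 0], "dr": [0, 0, 0], "fingers": -0.13}, {"delta_pos": [0, 0, 0], "dr": [0, 0, 0], "fingers": -0.13}, {"delta_pos": [0, 0, 0], "dr": [0, 0, 0], "fingers": -0.13}, {"delta_pos": [0, 0, -2], "dr": [0, 0, 0], "fingers": -0.13}])

```text
time: 25.8
tool_pos: [0.5292, -0.0654, 0.0259]
tool_rot: [-3.14, 0.003, 0.084]
contact_force: [-0.1, 0.6, -0.1]
opening: 0.0519
grip_force: 0.0
```

>>> step_arm(increments=[{"delta_pos": [0, 0, -5], "dr": [0, 0, 0], "fingers": -0.13}, {"delta_pos": [0, 0, -10], "dr": [0, 0, 0], "fingers": -0.13}, {"delta_pos": [0, 0, -16], "dr": [0, 0, 0], "fingers": -0.13}, {"delta_pos": [-2, 6, -17], "dr": [0, 0, 0], "fingers": -0.13}, {"delta_pos": [-5, 12, -17], "dr": [0, 0, 0], "fingers": -0.13}])

```text
time: 26.42
tool_pos: [0.4934, -0.1851, 0.1985]
tool_rot: [3.139, -0.003, 0.087]
contact_force: [0.9, -0.9, 0.6]
opening: 0.0519
grip_force: 0.0
```

>>> step_arm(increments=[{"delta_pos": [-2, 6, 0], "dr": [0, 0, 0], "fingers": -0.13}, {"delta_pos": [-4, 12, 0], "dr": [0, 0, 0], "fingers": -0.13}, {"delta_pos": [-6, 18, 0], "dr": [0, 0, 0], "fingers": -0.13}, {"delta_pos": [-8, 20, 0], "dr": [0, 0, 0], "fingers": -0.13}, {"delta_pos": [-8, 20, 0], "dr": [0, 0, 0], "fingers": -0.13}])

```text
time: 27.05
tool_pos: [0.4284, -0.3916, 0.1964]
tool_rot: [-3.141, 0.0, 0.081]
contact_force: [0.4, 0.4, 0.4]
opening: 0.0518
grip_force: 0.0
```

```bash
python3 - <<'E'
from h import *
im=viewer.read_camera("top")[:,:,::-1]; im2=viewer.read_camera("side")[:,:,::-1]
a=im[110:270,200:360]; b=im2[110:270,200:360]
cv2.imwrite("pics/c8.png",cv2.resize(np.hstack([a,b]),None,fx=2.5,fy=2.5,interpolation=cv2.INTER_CUBIC))
E
python3 plan.py
```

```text
t 27.15 [ 0.4299 -0.3895  0.1966] 0.084 open 0.0517 q [-0.87  0.47  1.41  0.    1.26  0.62]
```

View pics/c8.png

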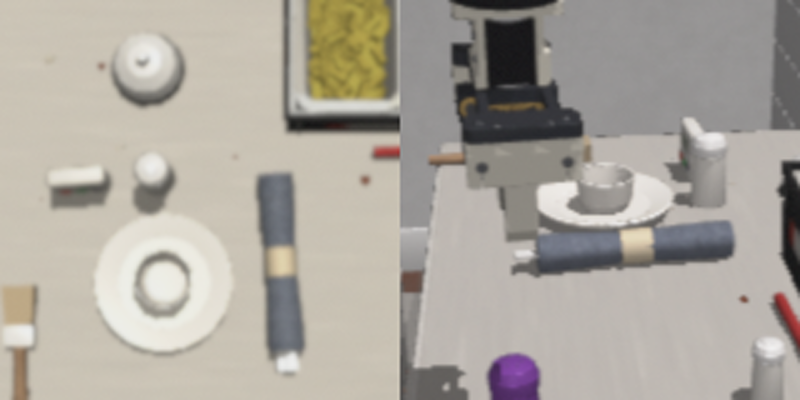

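The roll lies right of the plate, with ends at (275,175) and (288,373) in the top half. The cup, shaker and timer are all upright.

```bash
python3 - <<'E'
from h import *
c=lambda a,b:(200+a/2.5,110+b/2.5)
pl=np.array([.5188,.0645,0]); be=np.array([.766,.0855,0])
d=(be-pl)[:2]; d/=np.hypot(*d); n=np.array([-d[1],d[0]])
a=ray("top",*c(275,175),.019); b=ray("top",*c(288,373),.019); m=(a+b)/2
f=lambda q:(round((q-pl)[:2]@d,4),round((q-pl)[:2]@n,4))
print(f(a),f(b),"mid",f(m),np.hypot(*(a-b)[:2]),"ang",np.arctan2((a-b)[1],(a-b)[0])-np.arctan2(d[1],d[0]))
print("cup",f(ray("top",*c(163,283.5),.044)))
E
```

```text
(np.float64(0.1118), np.float64(-0.1352)) (np.float64(-0.1125), np.float64(-0.1314)) mid (np.float64(-0.0003), np.float64(-0.1333)) 0.2243431087751171 ang -0.016843063166377542
cup (np.float64(-0.0026), np.float64(-0.0017))
```

All four placements measure inside tolerance, so I'm handing in.

```bash
python3 -c "
from cell import robot
print(robot.hand_in())"
```

```text
the job is handed in; nothing more can be done
None
```

I handed the job in at about 27 s. By my camera measurements the shaker, timer, cup and roll were all within tolerance, and the brush and pen were left alone; the hand-in gave no verdict.

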